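# Retrieve the screwdriver from between the blender lids

### The arm

A 7-joint arm with a two-finger parallel gripper is mounted at the origin on the work surface. World frame = base frame: x ahead of the robot, y to its left, z up, the work surface at z = 0. Lengths are in m, angles in rad, forces in N, time in s.
With the tool pointing down it reaches from about 0.35 to 0.9 m from the base axis. Payload 7.2 kg.
Tool frame: the origin (TCP) lies midway between the tips of the shut fingers; the grasp point (between the pads) lies 19 mm behind it; z points along the fingers, y is the direction in which the jaws open and shut (so a half turn about z gives the same grasp; the last joint's range is limited). The gripper opens to 88 mm and grips with 3 to 60 N. Pads are 20 mm wide; open, the fingers measure 115 mm over their backs; the gripper's body (75 mm by 178 mm) begins 61 mm behind the grasp point.
Start: joints at [1.098, 0.411, -0.013, 1.596, 0.006, 1.134, -0.082], TCP at [0.246, -0.574, 0.223] pointing down, gripper open.
Joint ranges: [-2.95, 2.95], [-0.29, 1.99], [-1.47, 1.44], [0.14, 2.54], [-1.03, 4.17], [0.13, 1.85], [-2.86, 2.86]. Speed limits (rad/s): [2.39, 2.39, 3.01, 3.01, 3.14, 3.14, 3.14].

### API

Orientations are given as a rotation vector (axis times angle).
In Python, from workcell import status, eyes, order, finder gives the robot as it stands.
- The arm moves only by the tool carry_out, never from a script. Its argument "deltas" is one flat list of numbers, 6 for each row, row after row: the shift along the tool's x, y, z in mm, then the turn, a rotation vector about the tool's x, y, z in rad. In form: [x, y, z, ax, ay, az, x, y, z, ax, ay, az, ...]. A call has 1 to 12 rows; each row shifts and turns the commanded pose from where the row before left it, along the tool's axes as they then stand; what a row does not reach is not made up. A row lasts 1/8 s, in which the tool goes at most 62.5 mm and 10.7 degrees, less where a joint would pass 70% of its speed; a pose out of reach is approached as far as the arm can. A call with a gripper value outside its range is refused whole. "grip" is the closure, from 0 (fully open) to 1 (shut), set as the call begins (left out, the last holds). The fingers move at their own pace and stop on an object; the grip force is fixed at half the most. Time passes only in rows, so rows that do not move let the fingers close. It gives the time, the measured TCP pose, the force and the opening at its end, in the units of the state.
- status.state(): the state, without advancing time (a new reading comes with each control period).
- eyes.camera(name): name is "side" or "top"; returns a dict with "img" (420x560x3 uint8, red, green, blue), "z_map" (420x560 float32, m along the optical axis (not along the pixel's ray), 0 where there is no reading), "vfov" (degrees; the focal length in pixels is half the picture's height over the tangent of half this angle, whatever the lens; pixels are square), "cx", "cy" (the principal point, pixels), "origin" and "orientation" of the camera in the world. Camera axes: x right, y down, z forward; pixel columns grow to the right and rows downward; lengths in m; the calibration is good to about 2 mm. A picture is of the moment at which its call begins.
- order.finish_job(): hands the job in, once; it reports no verdict.
Trained networks look in a picture, given as the dict that the camera call returned (one of the last four; its "shot" number tells which), for a name from the list of things; names that differ only in an ending like _2 or _b are one class to them, and where a whole thing is asked for, a point or a joint stands for the part that bears it (a point fixed in the world has none). Each returns a list of dicts, best first, with "confidence" (0 to 1); they miss things now and then, are a little off and sometimes report something else, mostly with a low value. They report only what shows in the picture. A call takes as long as a camera call.
- finder.regions_of(thing, picture): "mask" (420x560 bool, what is visible of it) and "xy" ([column, row] in pixels, amid what is visible of it).
- finder.tip_of(thing, picture): "xy" ([column, row] in pixels: a listed point, or the origin of a listed thing).
The state is a dict: "time": time; "qpos": joint angles; "joint_velocities": joint speeds; "joint_torque": joint torques, N m; "position": TCP position; "tool_rot": TCP orientation; "contact_force": force on the tool from outside, world axes, zero at the start; "moment": the same for the moment, N m; "opening": finger opening in m.
Only numpy, scipy, OpenCV 4.12 (cv2) and the standard library are available. Lean on these libraries where they do the work, as an engineer would, in place of code of your own. Each camera call takes 0.05 s, during which the arm holds its last target.

### The job

The red-handled screwdriver has dropped down between two of the upright lids in the wooden rack: take out just the two lids on either side of it and stand both upright in the orange side tray. Then lay the screwdriver on the grey mat, and after that put the two lids back upright, each in the same rack slot it came from. Leave the third lid, the black sealing ring, the tweezers and the dish where they are.

Things in the scene. Friction and masses are not known exactly. Their poses are not given: they have to be found in the camera images.
- lid_yellow_mid (a point): Yellow plastic blender lid, a rounded square 96 x 96 mm and 26 mm thick, standing upright on one flat edge in a slot of the wooden rack; it also stands by itself on a flat surface. The point is its centre, 48 mm above its lower edge. Its z axis points up and its y axis runs through its thickness (the 26 mm width to grip from above near the top edge). 0.12 kg.
- lid_green_mid (a point): Green plastic blender lid, a rounded square 96 x 96 mm and 26 mm thick, standing upright on one flat edge in a slot of the wooden rack; it also stands by itself on a flat surface. The point is its centre, 48 mm above its lower edge. Its z axis points up and its y axis runs through its thickness (the 26 mm width to grip from above near the top edge). 0.12 kg.
- lid_blue_mid (a point): Blue plastic blender lid, a rounded square 96 x 96 mm and 26 mm thick, standing upright on one flat edge in a slot of the wooden rack; it also stands by itself on a flat surface. The point is its centre, 48 mm above its lower edge. Its z axis points up and its y axis runs through its thickness (the 26 mm width to grip from above near the top edge). 0.12 kg.
- driver_mid (a point): Short flathead screwdriver lying flat between two lids, parallel to them. The point is the centre of its red handle (64 mm long, square section 24 x 24 mm, so 12 mm above what it lies on). Its x axis points to the steel blade, whose tip is 71 mm from this point; grip the handle across its y axis. 0.07 kg, centre of mass within the handle.
- seal_mid (a point): Black sealing ring, 56 mm outside diameter, 8 mm high, lying flat on the rack in the other gap between lids. The point is its centre. Stays where it is.
- rack: Fixed wooden rack, 126 x 266 mm (its x, y). Origin: underside centre, z up; board top at z = 12 mm. Slots at y = -100, 0, +100 mm (x = 0): lids stand on the board, planes along x. Each slot lies between dowels (8 mm thick, tops at z = 47 mm) at x = +-38 mm, 25 mm either side of its middle; 6 mm lips at both x edges leave a lid 10 mm play. Screwdriver and ring lie on the board at y = -50 / +50 mm.
- tray: Fixed shallow orange tray, the side area: 140 mm (its x) by 230 mm (its y). Origin: centre of its underside, z up. Flat floor 4 mm above the counter, rim 4 mm wide and 8 mm above the counter. Empty at the start; room for two upright lids at y = -55 and +55 mm, planes along its x.
- mat: Fixed flat grey mat: 140 mm (its x) by 230 mm (its y), top 4 mm above the counter. Origin: centre of its underside, z up. The tweezers lie along x at its y = +80 mm; the rest is free.
- tweezers_mid (a point): Steel tweezers, 111 mm long (along x), about 12 mm wide, 8 mm high, lying on the mat. The point is their centre. Stay where they are.
- dish: Small round white ceramic dish, 90 mm across, 30 mm high, on the counter beyond the other things. Origin: centre of its underside. Stays where it is.

How it is judged:
By the outcome, as a careful person would: the job done as asked, in the order asked, and still so for the second after the job is handed in, with the robot touching nothing.
It also fails if it takes over 136 s, if anything falls off the work surface, if the arm or the gripper's body presses on something with over 40 N, if the wrist force passes 120 N, or if a joint passes its speed limit or range.

## Working session

There is one attempt and no reset: what is moved stays moved. The work goes in short steps, Python scripts to look and compute and a tool call to move; the robot and the scene stay as the last step left them, time stands still between calls to the robot, and variables do not carry over. Pictures are saved under pics/ and viewed, and the job is handed in when it is done.

Besides the shell and the picture viewer there is one more tool, called after "Request:" as a command line: name --argument value ..., lists and objects as JSON in quotes. carry_out: Moves the arm, as the interface text tells. Its arguments: {"type":"object","properties":{"deltas":{"type":"array","items":{"type":"number"}},"grip":{"type":"number"}},"required":["deltas"]}

```bash
mkdir -p pics; ls
cat > h.py <<'E'
import numpy as np, cv2
from scipy.spatial.transform import Rotation as R
from workcell import status, eyes, order, finder
def cam(n,save=None):
    c=eyes.camera(n)
    if save: cv2.imwrite('pics/'+save+'.png',c['img'][:,:,::-1])
    return c
def Rm(o):
    o=np.array(o,float)
    if o.shape==(3,3): return o
    return (R.from_rotvec(o) if o.size==3 else R.from_quat(o)).as_matrix()
def cloud(c):
    z=c['z_map'];h,w=z.shape
    f=h/2/np.tan(np.radians(c['vfov'])/2)
    u,v=np.meshgrid(np.arange(w),np.arange(h))
    P=np.stack([(u-c['cx'])/f*z,(v-c['cy'])/f*z,z],-1)
    W=P@Rm(c['orientation']).T+np.array(c['origin'])
    W[z<=0]=np.nan
    return W
E
python3 - <<'E'
from h import *
s=status.state();print(s)
for n in('top','side'):
    c=cam(n,n+'0');W=cloud(c);print(n,c['vfov'],c['cx'],c['cy'],c['origin'],c['orientation'],c['shot'])
    for t in 'lid_yellow_mid lid_green_mid lid_blue_mid driver_mid seal_mid tweezers_mid dish rack tray mat'.split():
        for r in finder.regions_of(t,c)[:2]:
            m=r['mask'];p=W[m];p=p[~np.isnan(p[:,0])]
            print(n,t,round(r['confidence'],2),np.round(r['xy']),m.sum(),np.round(np.percentile(p,[2,50,98],axis=0),3).tolist() if len(p) else None)
        for r in finder.tip_of(t,c)[:1]: print('   tip',r['confidence'],np.round(r['xy'],1))
E
```

```text
pics
{'time': 0.0, 'qpos': array([ 1.09779997,  0.41191222, -0.01273169,  1.5970625 ,  0.00566534,
        1.13430965, -0.08220089]), 'joint_velocities': array([-1.29542587e-03,  9.88392351e-04,  8.28354904e-04, -2.06899854e-03,
        9.10871942e-05,  1.06871668e-03, -4.43452697e-04]), 'joint_torque': array([-6.48154455e-04, -5.87950659e+01,  6.41445480e-01, -2.91082442e+01,
       -5.38093562e-02,  1.81555934e-02,  1.53966039e-04]), 'position': array([ 0.24588972, -0.57402929,  0.22179378]), 'tool_rot': array([-3.07589453e+00, -6.31309548e-01,  7.79783864e-04]), 'contact_force': array([-0.56246046, -0.04933168, -0.57327989]), 'moment': array([ 0.03668911, -0.03108845, -0.0210684 ]), 'opening': 0.08787063369796932}
top 51.70911152911307 283.6126671332291 203.34543046704383 [ 0.4226157  -0.02140187  1.09064094] [-2.10532452  2.1446663  -0.20509182] 1
top lid_yellow_mid 0.68 [134. 249.] 952 [[0.468, 0.31, 0.017], [0.51, 0.318, 0.1], [0.557, 0.342, 0.11]]
   tip 0.57 [135.1 246.6]
top lid_green_mid 0.97 [178. 244.] 776 [[0.481, 0.208, 0.022], [0.524, 0.217, 0.105], [0.57, 0.237, 0.11]
[... 2230 characters left out ...]
.3 213.4]
side rack 0.67 [215. 349.] 3584 [[0.444, 0.199, 0.0], [0.483, 0.351, 0.012], [0.582, 0.46, 0.046]]
side rack 0.2 [218. 322.] 1440 [[0.468, 0.314, 0.022], [0.502, 0.336, 0.086], [0.552, 0.345, 0.109]]
   tip 0.95 [216.9 337.4]
side tray 0.69 [378. 183.] 2498 [[0.452, -0.419, -0.001], [0.515, -0.309, 0.003], [0.585, -0.197, 0.008]]
side tray 0.57 [292. 238.] 4000 [[0.502, -0.118, -0.001], [0.575, 0.005, 0.004], [0.651, 0.111, 0.009]]
   tip 0.77 [293.5 238.2]
side mat 0.71 [377. 186.] 2581 [[0.45, -0.418, -0.001], [0.514, -0.309, 0.003], [0.585, -0.197, 0.008]]
side mat 0.44 [228. 206.] 663 [[0.728, 0.002, 0.002], [0.778, 0.034, 0.016], [0.809, 0.083, 0.031]]
   tip 0.9 [374.  186.8]
```

Run:
```python
import cv2
a=cv2.imread('pics/top0.png');b=cv2.imread('pics/side0.png')
cv2.imwrite('pics/top0c.png',cv2.resize(a[170:330,40:460],None,fx=1.9,fy=1.9))
cv2.imwrite('pics/side0c.png',cv2.resize(b[140:420,120:430],None,fx=2,fy=2))
```

```text
(no output)
```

View pics/top0c.png

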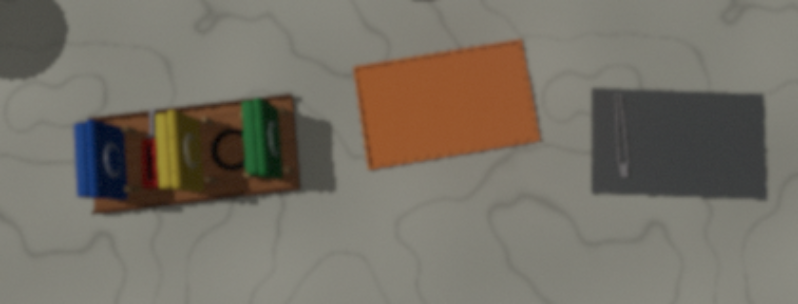

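View pics/side0c.png

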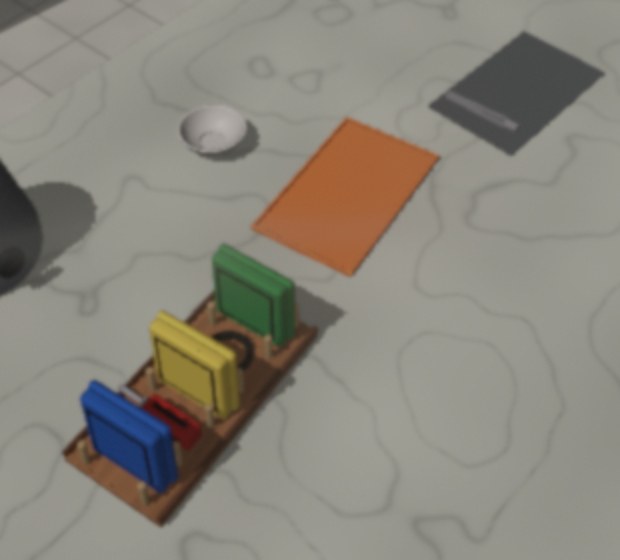

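The screwdriver (red, top crop ~(150,160)) lies between the blue and yellow lids. The ring is between yellow and green, so blue and yellow come out. Next I'll measure precise poses.

```bash
cat >> h.py <<'E'
def rect(p):
    (c,s,a)=cv2.minAreaRect(np.float32(p[:,:2]*1000))
    b=cv2.boxPoints((c,s,a));e=b[1]-b[0];e2=b[2]-b[1]
    l=e if abs(e[0])>abs(e[1]) else e2   # edge mostly along x
    l=l*np.sign(l[0]); o=e2 if l is e or np.allclose(abs(l),abs(e)) else e
    return np.round(c,1),'lenx %.1f leny %.1f ang %.2f'%(np.linalg.norm(l),np.linalg.norm(o),np.degrees(np.arctan2(l[1],l[0])))
def pts(c,t,W,k=0):
    m=finder.regions_of(t,c)[k]['mask'];p=W[m];return p[~np.isnan(p[:,0])]
E
python3 - <<'E'
from h import *
for n in('top','side'):
    c=cam(n);W=cloud(c)
    for t in 'lid_yellow_mid lid_green_mid lid_blue_mid'.split():
        p=pts(c,t,W); q=p[(p[:,2]>.1)]; print(n,t,len(q),rect(q), np.round(np.median(q,axis=0),4))
    for t in 'tray','mat','rack','driver_mid','tweezers_mid':
        for k in range(2):
            try:p=pts(c,t,W,k)
            except Exception: break
            if t=='driver_mid': p=p[(p[:,2]<.05)&(p[:,2]>.028)]
            if t=='rack': p=p[(p[:,2]<.02)]
            print(n,t,len(p),rect(p),np.round(np.median(p,axis=0),4))
s=status.state();print(R.from_rotvec(s['tool_rot']).as_matrix().round(3))
E
```

```text
top lid_yellow_mid 472 (array([511.9, 326.4]), 'lenx 94.1 leny 26.9 ang 5.05') [0.5117 0.3254 0.107 ]
top lid_green_mid 464 (array([525.6, 224.8]), 'lenx 94.4 leny 27.1 ang 5.42') [0.5247 0.2236 0.1071]
top lid_blue_mid 491 (array([502.3, 424. ]), 'lenx 93.9 leny 27.9 ang 6.81') [0.5032 0.4221 0.1068]
top tray 729 (array([525.2, 234. ]), 'lenx 93.1 leny 52.6 ang 1.58') [0.5227 0.216  0.1049]
top mat 4964 (array([ 518.6, -310.4]), 'lenx 142.3 leny 230.3 ang -3.07') [ 0.5159 -0.3112  0.0041]
top rack 2488 (array([517.3, 325.6]), 'lenx 132.8 leny 267.3 ang 5.32') [0.5055 0.2982 0.0123]
top driver_mid 233 (array([504.4, 374.8]), 'lenx 66.3 leny 23.5 ang 2.27') [0.5008 0.3742 0.0356]
top tweezers_mid 19 (array([ 483.4, -233.5]), 'lenx 14.6 leny 7.5 ang 0.84') [ 0.4835 -0.2344  0.0128]
side lid_yellow_mid 547 (array([513.1, 328.8]), 'lenx 93.2 leny 27.2 ang 5.90') [0.5108 0.3297 0.1063]
side lid_green_mid 461 (array([527.2, 225.7]), 'lenx 92.3 leny 28.6 ang 6.16') [0.5254 0.2275 0.1063]
side lid_blue_mid 645 (array([503.9, 424.6]), 'lenx 94.1 leny 27.3 ang 6.12') [0.5015 0.4258 0.1065]
side tray 3992 (array([581.1,  -7.8]), 'lenx 151.4 leny 245.5 ang 8.58') [0.575  0.0056 0.0035]
side mat 2734 (array([ 522.2, -315.7]), 'lenx 150.7 leny 246.3 ang -3.53') [ 0.5163 -0.3085  0.0031]
side rack 3113 (array([523. , 314.5]), 'lenx 140.1 leny 291.6 ang 6.05') [0.4819 0.3487 0.0117]
side rack 188 (array([ 534.1, -234.3]), 'lenx 116.9 leny 21.9 ang -0.46') [ 0.5317 -0.2332  0.0078]
side driver_mid 330 (array([511.9, 371.9]), 'lenx 92.1 leny 33.2 ang -10.39') [0.4999 0.3748 0.035 ]
side tweezers_mid 146 (array([ 530.7, -234.7]), 'lenx 108.5 leny 21.0 ang -0.37') [ 0.525  -0.233   0.0081]
[[ 0.919  0.394  0.   ]
 [ 0.394 -0.919 -0.   ]
 [ 0.     0.    -1.   ]]
```

```bash
cat >> h.py <<'E'
def go(s,x,y,z,head):
    """tool-frame shift mm & turn from state to target TCP with heading deg"""
    M=R.from_rotvec(s['tool_rot']).as_matrix()
    d=M.T@(np.array([x,y,z])-s['position']*1000)
    h=np.radians(head);T=np.array([[np.cos(h),np.sin(h),0],[np.sin(h),-np.cos(h),0],[0,0,-1]]).T
    T=np.column_stack([[np.cos(h),np.sin(h),0],[np.sin(h),-np.cos(h),0],[0,0,-1]])
    return d.round(1), R.from_matrix(M.T@T).as_rotvec().round(3)
E
python3 - <<'E'
from h import *
for n in('top','side'):
    c=cam(n);W=cloud(c);hsv=cv2.cvtColor(c['img'],cv2.COLOR_RGB2HSV)
    m=(hsv[...,0]<14)&(hsv[...,1]>140)&(W[...,1]<.13)&(W[...,1]>-.15)&(W[...,2]<.03)
    m=cv2.morphologyEx(m.astype(np.uint8),cv2.MORPH_OPEN,np.ones((3,3)))>0
    print(n,'tray',m.sum(),rect(W[m]))
    m=(hsv[...,0]<16)&(hsv[...,1]>70)&(W[...,1]>.18)&(abs(W[...,2]-.014)<.005)&(W[...,0]>.4)
    m=cv2.morphologyEx(m.astype(np.uint8),cv2.MORPH_OPEN,np.ones((3,3)))>0
    print(n,'rack',m.sum(),rect(W[m]))
    for t in('rack','tray','mat'):
        u=finder.tip_of(t,c)[0]['xy'];f=210/np.tan(np.radians(c['vfov'])/2)
        d=Rm(c['orientation'])@np.array([(u[0]-c['cx'])/f,(u[1]-c['cy'])/f,1]);o=np.array(c['origin']);print(t,(o-d*o[2]/d[2]).round(4))
s=status.state()
print(go(s,512.5,327.5,220,5.6))
E
```

```text
top tray 4773 (array([575.4,  -4.2]), 'lenx 136.8 leny 226.4 ang 8.56')
top rack 1597 (array([514.5, 323.5]), 'lenx 123.4 leny 262.1 ang 5.16')
rack [0.5113 0.3255 0.    ]
tray [0.5762 0.0045 0.    ]
mat [ 0.5165 -0.3018  0.    ]
side tray 3650 (array([576.8,  -2.3]), 'lenx 139.3 leny 232.8 ang 8.41')
side rack 1715 (array([515.5, 327. ]), 'lenx 126.3 leny 264.1 ang 5.59')
rack [0.5208 0.3258 0.    ]
tray [ 0.5689 -0.0066  0.    ]
mat [ 0.5344 -0.3044  0.    ]
(array([ 600.1, -724.2,    2.6]), array([-0.   ,  0.   ,  0.307]))
```

Request:
carry_out --deltas '[25,-30,0,0,0,0,25,-30,0,0,0,0,25,-30,0,0,0,0,25,-30,0,0,0,0,25,-30,0,0,0,0,25,-30,0,0,0,0,25,-30,0,0,0,0,25,-30,0,0,0,0,25,-30,0,0,0,0,25,-30,0,0,0,0,25,-30,0,0,0,0,25,-30,0,0,0,0]' --grip 0

```text
time: 5.4
position: [0.3804, -0.1243, 0.2229]
tool_rot: [3.077, 0.631, 0.001]
contact_force: [-0.3, -0.6, -0.4]
opening: 0.0875
```

Request:
carry_out --deltas '[25,-30,0,0,0,0,25,-30,0,0,0,0,25,-30,0,0,0,0,25,-30,0,0,0,0,25,-30,0,0,0,0,25,-30,0,0,0,0,25,-30,0,0,0,0,25,-30,0,0,0,0,25,-30,0,0,0,0,25,-30,0,0,0,0,25,-30,0,0,0,0,25,-30,0,0,0,0]'

```text
time: 6.9
position: [0.5146, 0.3247, 0.2226]
tool_rot: [3.077, 0.631, 0.0]
contact_force: [0.5, 0.0, 0.2]
opening: 0.0881
```

Request:
carry_out --deltas '[0,0,0,0,0,0.153,0,0,0,0,0,0.154,0,0,0,0,0,0,0,0,0,0,0,0]'

```text
time: 7.4
position: [0.5141, 0.3236, 0.2227]
tool_rot: [3.137, 0.159, 0.0]
contact_force: [-0.1, -0.3, -0.1]
opening: 0.0874
```

Run:
```python
from h import *
s=status.state();print(s['time'],s['position'],go(s,512.5,327.5,75,5.6))
c=cam('top','t1');W=cloud(c)
p=pts(c,'lid_blue_mid',W);q=p[p[:,2]>.1];print(rect(q))
```

```text
7.4 [0.5140824  0.32356883 0.22269765] (array([ -1.2,  -4.1, 147.7]), array([ 0.   , -0.   ,  0.003]))
(array([459.4, 306.9]), 'lenx 36.9 leny 258.0 ang -11.35')
```

Request:
carry_out --deltas '[-1,-4,35,0,0,0.003,0,0,35,0,0,0,0,0,30,0,0,0,0,0,25,0,0,0,0,0,15,0,0,0,0,0,8,0,0,0,0,0,0,0,0,0]'

```text
time: 8.38
position: [0.5128, 0.3275, 0.0747]
tool_rot: [-3.138, -0.149, 0.0]
contact_force: [-0.2, 1.0, -0.4]
opening: 0.0879
```

Request:
carry_out --deltas '[0,0,0,0,0,0,0,0,0,0,0,0,0,0,0,0,0,0,0,0,0,0,0,0,0,0,0,0,0,0,0,0,0,0,0,0]' --grip 1

```text
time: 9.12
position: [0.5127, 0.3275, 0.0746]
tool_rot: [3.138, 0.149, -0.0]
contact_force: [0.1, 0.0, -0.2]
opening: 0.0314
```

Request:
carry_out --deltas '[0,0,0,0,0,0,0,0,0,0,0,0,0,0,0,0,0,0]'

```text
time: 9.5
position: [0.5126, 0.3275, 0.0746]
tool_rot: [3.138, 0.149, -0.0]
contact_force: [1.0, -0.1, -0.4]
opening: 0.0259
```

Request:
carry_out --deltas '[0,0,-8,0,0,0,0,0,-20,0,0,0,0,0,-30,0,0,0,0,0,-30,0,0,0,0,0,-30,0,0,0,0,0,-22,0,0,0,0,0,0,0,0,0]'

```text
time: 10.38
position: [0.5135, 0.3284, 0.2177]
tool_rot: [-3.136, -0.149, -0.007]
contact_force: [-0.6, -0.6, -1.7]
opening: 0.0258
```

Run:
```python
from h import *
s=status.state();print(s['time'],s['position'],s['contact_force'])
print(go(s,584.1,-57.4,215,8.5),go(s,567.9,51.4,215,8.5))
c=cam('side','s2')
```

```text
10.375 [0.51351568 0.32835177 0.21765855] [-0.61833676 -0.57112589 -1.74050367]
(array([ 33.8, 390.7,   2. ]), array([-0.002, -0.004, -0.054])) (array([ 27.9, 280.9,   2.2]), array([-0.002, -0.004, -0.054]))
```

View pics/s2.png

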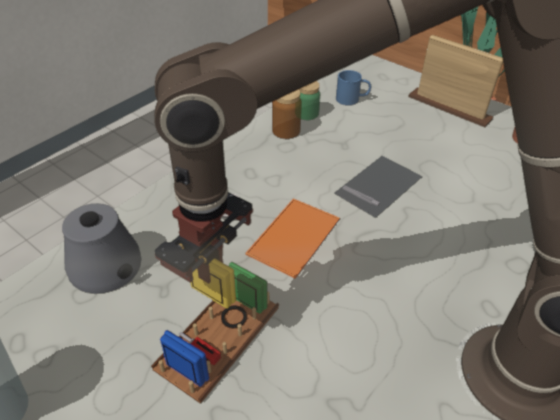

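The yellow lid is held above the rack at about (212,282). Blue, green, the ring and the screwdriver haven't moved. Next, the far tray place.

Request:
carry_out --deltas '[3,15,0,0,0,0,3,30,0,0,0,0,4,42,0,0,0,0,4,42,0,0,0,0,4,42,0,0,0,-0.014,4,42,0,0,0,-0.02,3,42,0,0,0,-0.02,3,42,0,0,0,0,3,42,0,0,0,0,2,34,0,0,0,0,1,18,0,0,0,0,0,0,0,0,0,0]'

```text
time: 11.92
position: [0.5923, -0.0582, 0.2138]
tool_rot: [-3.133, -0.23, 0.002]
contact_force: [-0.8, 0.5, -0.8]
opening: 0.026
```

Request:
carry_out --deltas '[0,0,0,0,0,0,0,0,0,0,0,0]'

```text
time: 12.18
position: [0.5926, -0.0549, 0.2147]
tool_rot: [-3.132, -0.237, -0.0]
contact_force: [0.0, 0.2, -0.6]
opening: 0.0258
```

Run:
```python
from h import *
s=status.state();print(s['time'],s['position'],s['contact_force'])
print(go(s,584.1,-57.4,68,8.5))
```

```text
12.175 [ 0.59261553 -0.05494353  0.21473075] [ 0.00517129  0.16416963 -0.57249272]
(array([ -8.8,   1.2, 146.7]), array([-0.001, -0.   ,  0.003]))
```

Request:
carry_out --deltas '[-9,1,30,0,0,0.003,0,0,40,0,0,0,0,0,35,0,0,0,0,0,25,0,0,0,0,0,12,0,0,0,0,0,4,0,0,0,0,0,1,0,0,0,0,0,0,0,0,0,0,0,0,0,0,0]'

```text
time: 13.3
position: [0.5844, -0.0592, 0.0683]
tool_rot: [3.133, 0.229, 0.002]
contact_force: [-0.4, -0.3, -1.3]
opening: 0.0261
```

Request:
carry_out --deltas '[0,0,1,0,0,0,0,0,0.7,0,0,0,0,0,0,0,0,0]'

```text
time: 13.68
position: [0.5842, -0.0592, 0.0666]
tool_rot: [3.133, 0.229, 0.001]
contact_force: [-1.2, -0.1, 4.9]
opening: 0.0261
```

Request:
carry_out --deltas '[0,0,0,0,0,0,0,0,0,0,0,0,0,0,0,0,0,0,0,0,0,0,0,0,0,0,0,0,0,0,0,0,0,0,0,0]' --grip 0

```text
time: 14.42
position: [0.584, -0.0591, 0.0659]
tool_rot: [3.133, 0.229, 0.0]
contact_force: [-0.4, 0.6, 0.1]
opening: 0.0822
```

Request:
carry_out --deltas '[0,0,-8,0,0,0,0,0,-20,0,0,0,0,0,-35,0,0,0,0,0,-35,0,0,0,0,0,-30,0,0,0,0,0,-20,0,0,0,0,0,0,0,0,0]'

```text
time: 15.3
position: [0.585, -0.059, 0.216]
tool_rot: [3.133, 0.229, 0.006]
contact_force: [0.8, 0.3, -0.3]
opening: 0.0877
```

Run:
```python
from h import *
s=status.state();print(s['time'],s['position'],s['contact_force'])
print(go(s,503.3,424.8,215,5.8))
c=cam('side','s3');W=cloud(c)
p=pts(c,'lid_yellow_mid',W);q=p[p[:,2]>.092];print(rect(q),q[:,2].max())
p=pts(c,'lid_blue_mid',W);q=p[p[:,2]>.1];print(rect(q),q[:,2].max())
```

```text
15.3 [ 0.58497158 -0.05902525  0.21596987] [ 0.8407717   0.26940349 -0.25832031]
(array([-1.050e+01, -4.906e+02,  4.000e-01]), array([ 0.001, -0.004,  0.045]))
(array([585.3, -56.7]), 'lenx 94.9 leny 28.8 ang 7.25') 0.10271319816251412
(array([502.4, 424.3]), 'lenx 92.8 leny 28.7 ang 7.75') 0.11161418797154088
```

View pics/s3.png

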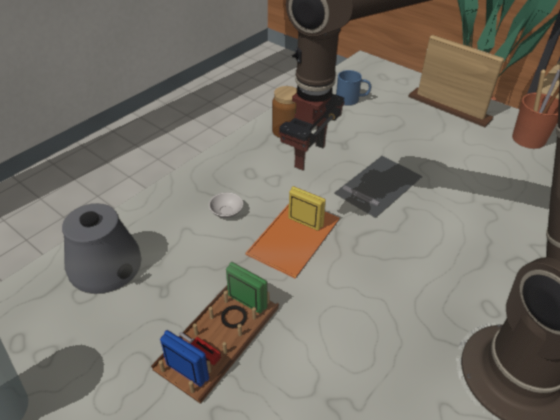

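Yellow stands upright at the tray's far end (~(307,208)). Now blue.

Request:
carry_out --deltas '[-1,-15,0,0,0,0,-1,-35,0,0,0,0,-1,-48,0,0,0,0,-1,-48,0,0,0,0,-1,-48,0,0,0,0,-1,-48,0,0,0,0,-1,-48,0,0,0,0,-1,-48,0,0,0,0,-1,-48,0,0,0,0,-1,-48,0,0,0,0,0,-36,0,0,0,0,0,-20,0,0,0,0.04]'

```text
time: 16.95
position: [0.5002, 0.4275, 0.2129]
tool_rot: [-3.136, -0.171, 0.003]
contact_force: [-0.1, -0.1, 0.1]
opening: 0.0879
```

Request:
carry_out --deltas '[0,0,0,0,0,0,0,0,0,0,0,0]'

```text
time: 17.2
position: [0.5028, 0.4234, 0.2134]
tool_rot: [3.136, 0.167, -0.001]
contact_force: [-0.5, -0.1, 0.2]
opening: 0.0879
```

Run:
```python
from h import *
s=status.state();print(s['time'],s['position'],s['contact_force'])
print(go(s,503,424.6,75,6.2))
```

```text
17.2 [0.50277828 0.42343488 0.21335281] [-0.47225648 -0.05098829  0.22030126]
(array([  0.4,  -1.3, 138.4]), array([ 0.001,  0.001, -0.002]))
```

Request:
carry_out --deltas '[0,-1,30,0,0,0,0,0,35,0,0,0,0,0,30,0,0,0,0,0,25,0,0,0,0,0,13,0,0,0,0,0,5,0,0,0,0,0,0,0,0,0]'

```text
time: 18.08
position: [0.5032, 0.4252, 0.0765]
tool_rot: [-3.137, -0.166, -0.001]
contact_force: [0.3, 0.6, 0.8]
opening: 0.0879
```

Request:
carry_out --deltas '[0,0,0,0,0,0,0,0,0,0,0,0,0,0,0,0,0,0,0,0,0,0,0,0,0,0,0,0,0,0,0,0,0,0,0,0,0,0,0,0,0,0,0,0,0,0,0,0,0,0,0,0,0,0]' --grip 1

```text
time: 19.2
position: [0.5028, 0.4252, 0.0759]
tool_rot: [3.137, 0.166, -0.0]
contact_force: [0.5, -0.0, -1.2]
opening: 0.026
```

Request:
carry_out --deltas '[0,0,-8,0,0,0,0,0,-20,0,0,0,0,0,-30,0,0,0,0,0,-30,0,0,0,0,0,-30,0,0,0,0,0,-22,0,0,0,0,0,0,0,0,0]'

```text
time: 20.08
position: [0.5035, 0.4263, 0.2192]
tool_rot: [-3.134, -0.166, -0.006]
contact_force: [-0.3, -0.8, -2.8]
opening: 0.0258
```

Run:
```python
from h import *
s=status.state();print(s['time'],s['position'],s['contact_force'])
print(go(s,567.9,51.4,215,8.5))
```

```text
20.075 [0.50346138 0.42631931 0.21923048] [-0.30286039 -0.77063489 -2.81268952]
(array([ 24.4, 379.6,   3.3]), array([-0.003, -0.004, -0.042]))
```

Request:
carry_out --deltas '[2,15,0,0,0,0,2,30,0,0,0,0,3,42,0,0,0,0,3,42,0,0,0,0,3,42,0,0,0,0,3,42,0,0,0,0,3,42,0,0,0,0,3,42,0,0,0,0,2,40,0,0,0,0,0,28,0,0,0,0,0,14,0,0,0,-0.02,0,0,0,0,0,-0.02]'

```text
time: 21.58
position: [0.566, 0.0483, 0.2148]
tool_rot: [3.133, 0.225, -0.003]
contact_force: [0.2, 0.8, -2.0]
opening: 0.0259
```

Request:
carry_out --deltas '[0,0,0,0,0,0,0,0,0,0,0,0]'

```text
time: 21.82
position: [0.5664, 0.0518, 0.2157]
tool_rot: [-3.133, -0.231, 0.001]
contact_force: [-0.7, 0.2, -2.2]
opening: 0.0259
```

Run:
```python
from h import *
s=status.state();print(s['time'],s['position'],s['contact_force'])
print(go(s,567.9,51.4,68,8.5))
```

```text
21.825 [0.5664087  0.05181974 0.21574984] [-0.67788775  0.16084999 -2.2053724 ]
(array([  1.5,   0.7, 147.7]), array([-0.   ,  0.   , -0.001]))
```

Request:
carry_out --deltas '[1,1,30,0,0,0,0,0,40,0,0,0,0,0,35,0,0,0,0,0,25,0,0,0,0,0,12,0,0,0,0,0,4,0,0,0,0,0,2,0,0,0,0,0,0,0,0,0,0,0,0,0,0,0]'

```text
time: 22.95
position: [0.5683, 0.0501, 0.0686]
tool_rot: [3.133, 0.229, 0.002]
contact_force: [0.4, -0.9, -1.9]
opening: 0.0257
```

Request:
carry_out --deltas '[0,0,1,0,0,0,0,0,0,0,0,0,0,0,0,0,0,0]'

```text
time: 23.32
position: [0.5683, 0.05, 0.0678]
tool_rot: [3.133, 0.229, 0.002]
contact_force: [-1.7, -1.3, 5.0]
opening: 0.0259
```

Request:
carry_out --deltas '[0,0,0,0,0,0,0,0,0,0,0,0,0,0,0,0,0,0,0,0,0,0,0,0,0,0,0,0,0,0,0,0,0,0,0,0]' --grip 0

```text
time: 24.08
position: [0.5679, 0.05, 0.0669]
tool_rot: [3.133, 0.229, 0.0]
contact_force: [-0.9, -0.2, 0.9]
opening: 0.0822
```

Request:
carry_out --deltas '[0,0,-8,0,0,0,0,0,-20,0,0,0,0,0,-35,0,0,0,0,0,-35,0,0,0,0,0,-30,0,0,0,0,0,-20,0,0,0,0,0,0,0,0,0]'

```text
time: 24.95
position: [0.5688, 0.0503, 0.2169]
tool_rot: [3.133, 0.229, 0.006]
contact_force: [-0.0, -0.3, 0.2]
opening: 0.0875
```

Run:
```python
from h import *
s=status.state();print(s['time'],s['position'],s['contact_force'])
print(go(s,504.4,374.8,215,5.6))
for n in('side','top'):
    c=cam(n,n+'4');W=cloud(c)
    for t in('lid_yellow_mid','lid_blue_mid'):
        for k,r in enumerate(finder.regions_of(t,c)[:2]):
            p=pts(c,t,W,k);q=p[p[:,2]>.092];print(n,t,len(q),len(q)>4 and rect(q))
    hsv=cv2.cvtColor(c['img'],cv2.COLOR_RGB2HSV)
    m=((hsv[...,0]<8)|(hsv[...,0]>172))&(hsv[...,1]>150)&(W[...,1]>.3)&(abs(W[...,2]-.036)<.006)&(W[...,0]>.4)
    print(n,'handle top',m.sum(),m.sum()>4 and rect(W[m]))
    p=W[m];print(np.median(p,axis=0))
    cv2.imwrite('pics/%s4c.png'%n,cv2.resize(c['img'][:,:,::-1][200:400,60:380],None,fx=2.4,fy=2.4))
```

```text
24.95 [0.56879336 0.05032107 0.21690874] [-0.04969152 -0.2776736   0.16346266]
(array([ -16.6, -330.4,    1.7]), array([ 0.   , -0.004,  0.048]))
side lid_yellow_mid 0 False
side lid_yellow_mid 307 (array([584.2, -57.9]), 'lenx 91.3 leny 27.9 ang 6.97')
side handle top 304 (array([503. , 374.2]), 'lenx 62.7 leny 24.3 ang 5.30')
[0.50042963 0.37598943 0.03468096]
top lid_yellow_mid 401 (array([582.5, -54.2]), 'lenx 93.5 leny 35.3 ang 9.06')
top handle top 244 (array([502. , 373.7]), 'lenx 62.0 leny 25.3 ang 4.22')
[0.50078378 0.37195376 0.03543049]
```

View pics/side4c.png

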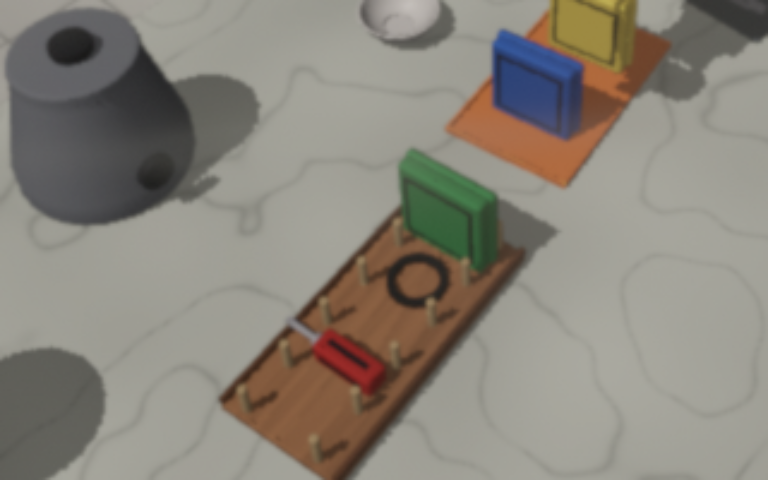

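View pics/top4c.png

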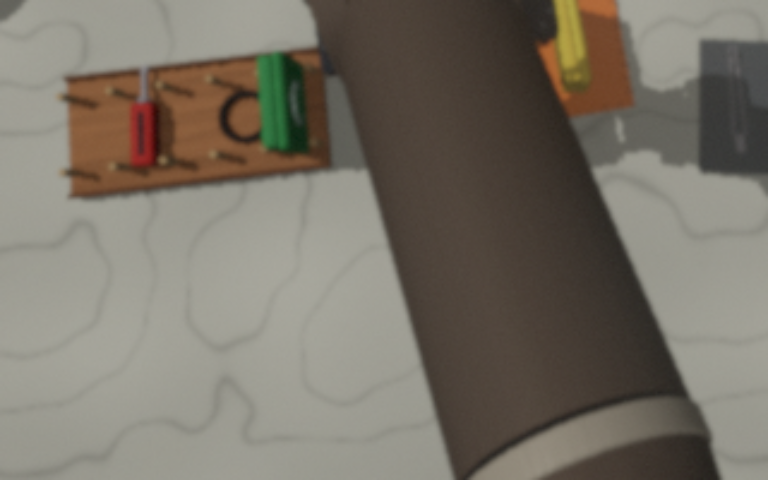

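Both lids stand in the tray (blue ~(537,85), yellow ~(595,30) in the side crop). The screwdriver is clear at (350,360), with its blade pointing to +x.

Request:
carry_out --deltas '[-1,-15,0,0,0,0,-1,-35,0,0,0,0,-2,-45,0,0,0,0,-2,-45,0,0,0,0,-2,-45,0,0,0,0,-2,-45,0,0,0,0,-2,-45,0,0,0,0,-2,-35,0,0,0,0,-2,-20,0,0,0,0,0,0,0,0,0,0.05,0,0,0,0,0,0,0,0,0,0,0,0]'

```text
time: 26.9
position: [0.5043, 0.3736, 0.2149]
tool_rot: [3.138, 0.151, 0.0]
contact_force: [1.5, 0.2, 0.0]
opening: 0.0878
```

Run:
```python
from h import *
s=status.state();print(s['time'],s['position'],s['contact_force'])
print(go(s,505,374,16,5.3))
```

```text
26.9 [0.50433285 0.37362781 0.21491998] [1.4627079  0.16676939 0.04746235]
(array([  0.7,  -0.4, 198.9]), array([ 0.   , -0.   ,  0.003]))
```

Request:
carry_out --deltas '[0,0,30,0,0,0,0,0,40,0,0,0,0,0,40,0,0,0,0,0,35,0,0,0,0,0,25,0,0,0,0,0,14,0,0,0,0,0,9,0,0,0,0,0,4,0,0,0,0,0,0,0,0,0,0,0,0,0,0,0]'

```text
time: 28.15
position: [0.5044, 0.3746, 0.0187]
tool_rot: [-3.137, -0.15, -0.002]
contact_force: [0.4, 0.4, -0.1]
opening: 0.0878
```

Request:
carry_out --deltas '[0,0,0,0,0,0,0,0,0,0,0,0,0,0,0,0,0,0,0,0,0,0,0,0,0,0,0,0,0,0,0,0,0,0,0,0,0,0,0,0,0,0,0,0,0,0,0,0,0,0,0,0,0,0]' --grip 1

```text
time: 29.28
position: [0.5041, 0.3742, 0.0179]
tool_rot: [-3.138, -0.15, -0.0]
contact_force: [0.5, 0.5, -0.9]
opening: 0.0239
```

Request:
carry_out --deltas '[0,0,-8,0,0,0,0,0,-20,0,0,0,0,0,-35,0,0,0,0,0,-40,0,0,0,0,0,-40,0,0,0,0,0,-35,0,0,0,0,0,-22,0,0,0,0,0,0,0,0,0]'

```text
time: 30.28
position: [0.5047, 0.3751, 0.2211]
tool_rot: [-3.135, -0.15, -0.006]
contact_force: [0.9, -0.3, -0.9]
opening: 0.024
```

Run:
```python
from h import *
s=status.state();print(s['time'],s['position'],s['contact_force'],s['opening'])
c=cam('side','s5')
a=np.radians(-3.1);off=np.array([-15,-25]);t=np.array([518.6,-310.4])+[off[0]*np.cos(a)-off[1]*np.sin(a),off[0]*np.sin(a)+off[1]*np.cos(a)]
print(t,go(s,*t,215,-3.1))
```

```text
30.275 [0.5046963  0.37512468 0.22114296] [ 0.86646473 -0.31060832 -0.87272292] 0.023952969643621515
[ 502.26997962 -334.55223456] (array([-70.4, 706.2,   4.1]), array([-0.003, -0.004,  0.15 ]))
```

View pics/s5.png

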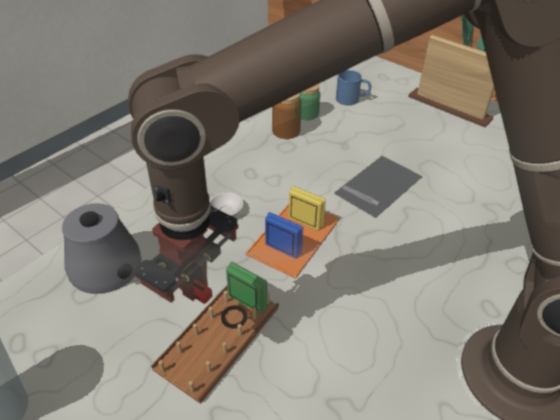

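The screwdriver is gripped (red handle ~(200,290)), and the ring and green lid haven't moved. Now to the mat.

Request:
carry_out --deltas '[-2,16,0,0,0,0,-3,30,0,0,0,0,-4,42,0,0,0,0,-4,42,0,0,0,0,-4,42,0,0,0,0,-4,42,0,0,0,0,-4,42,0,0,0,0,-4,42,0,0,0,0,-4,42,0,0,0,0,-4,42,0,0,0,0,-4,42,0,0,0,0,-4,42,0,0,0,0]'

```text
time: 31.82
position: [0.5023, -0.0962, 0.2169]
tool_rot: [-3.138, -0.149, 0.003]
contact_force: [0.5, 0.2, -0.7]
opening: 0.0239
```

Request:
carry_out --deltas '[-4,42,0,0,0,0,-4,42,0,0,0,0,-4,42,0,0,0,0,-4,42,0,0,0,0,-4,42,0,0,0,0,-3,30,0,0,0,0,-1,12,0,0,0,0,0,0,0,0,0,0.075,0,0,0,0,0,0.075,0,0,0,0,0,0,0,0,0,0,0,0]'

```text
time: 33.2
position: [0.5039, -0.3464, 0.2177]
tool_rot: [-3.14, 0.081, 0.001]
contact_force: [0.8, -0.2, -0.5]
opening: 0.0238
```

Run:
```python
from h import *
s=status.state();print(s['time'],s['position'],s['contact_force'],s['opening'])
print(go(s,502.3,-334.5,10.5,-3.1))
```

```text
33.2 [ 0.50394234 -0.34643761  0.21774536] [ 0.84805139 -0.17020283 -0.49474734] 0.023801877347113278
(array([ -2.2, -11.8, 207.3]), array([-0.   ,  0.   ,  0.002]))
```

Request:
carry_out --deltas '[-2,-12,30,0,0,0,0,0,40,0,0,0,0,0,40,0,0,0,0,0,40,0,0,0,0,0,30,0,0,0,0,0,15,0,0,0,0,0,7,0,0,0,0,0,3,0,0,0,0,0,1,0,0,0,0,0,0,0,0,0,0,0,0,0,0,0]'

```text
time: 34.58
position: [0.503, -0.3352, 0.0125]
tool_rot: [3.14, -0.085, 0.001]
contact_force: [0.7, -0.2, -0.3]
opening: 0.0237
```

Request:
carry_out --deltas '[0,0,1,0,0,0,0,0,1,0,0,0,0,0,0,0,0,0]'

```text
time: 34.95
position: [0.5028, -0.335, 0.0099]
tool_rot: [3.14, -0.085, 0.0]
contact_force: [-0.3, 1.1, -1.6]
opening: 0.0239
```

Request:
carry_out --deltas '[0,0,0.6,0,0,0,0,0,0,0,0,0]'

```text
time: 35.2
position: [0.5028, -0.335, 0.0099]
tool_rot: [3.14, -0.085, 0.0]
contact_force: [-2.2, 0.5, 4.9]
opening: 0.0236
```

Request:
carry_out --deltas '[0,0,0,0,0,0,0,0,0,0,0,0,0,0,0,0,0,0,0,0,0,0,0,0,0,0,0,0,0,0,0,0,0,0,0,0]' --grip 0

```text
time: 35.95
position: [0.5027, -0.335, 0.0093]
tool_rot: [-3.14, 0.085, 0.0]
contact_force: [0.3, -1.1, -1.2]
opening: 0.0807
```

Request:
carry_out --deltas '[0,0,-8,0,0,0,0,0,-20,0,0,0,0,0,-40,0,0,0,0,0,-45,0,0,0,0,0,-45,0,0,0,0,0,-35,0,0,0,0,0,-15,0,0,0,0,0,0,0,0,0]'

```text
time: 36.95
position: [0.503, -0.3352, 0.2185]
tool_rot: [3.139, -0.085, 0.003]
contact_force: [-0.1, 0.2, -0.2]
opening: 0.0876
```

Run:
```python
from h import *
s=status.state();print(s['time'],s['position'],s['contact_force'])
for n in('side','top'):
    c=cam(n,n+'6');W=cloud(c);hsv=cv2.cvtColor(c['img'],cv2.COLOR_RGB2HSV);H=hsv[...,0];S=hsv[...,1]
    for nm,lo,hi in(('yellow',20,35),('blue',100,125),('green',45,85)):
        m=(H>lo)&(H<hi)&(S>100)&(W[...,2]>(.092 if nm!='green' else .1))&(W[...,2]<.115)&(W[...,1]>-.2)&(W[...,0]>.4)
        m=cv2.morphologyEx(m.astype(np.uint8),cv2.MORPH_OPEN,np.ones((2,2)))>0
        print(n,nm,m.sum(),m.sum()>9 and rect(W[m]))
    m=((H<8)|(H>172))&(S>150)&(W[...,1]<-.2)&(W[...,2]<.035)
    print('handle',m.sum(),m.sum()>9 and (rect(W[m]),np.median(W[m],axis=0)))
print(go(s,568,51.4,215,8.5))
```

```text
36.95 [ 0.50300676 -0.33517407  0.21851859] [-0.11439584  0.22817809 -0.19271081]
side yellow 287 (array([581.6, -56. ]), 'lenx 90.1 leny 25.5 ang 9.03')
side blue 313 (array([566.3,  52.5]), 'lenx 86.5 leny 24.9 ang 8.02')
side green 180 (array([509.6, 225.5]), 'lenx 55.1 leny 22.1 ang 5.10')
handle 87 ((array([ 502.4, -329.2]), 'lenx 57.9 leny 22.8 ang 4.64'), array([ 0.49859246, -0.3263965 ,  0.02526449]))
top yellow 417 (array([587.2, -63.7]), 'lenx 101.1 leny 33.1 ang 9.01')
top blue 354 (array([564.8,  46.8]), 'lenx 87.9 leny 21.1 ang 8.56')
top green 448 (array([524.4, 222.6]), 'lenx 88.2 leny 36.5 ang -4.88')
handle 133 ((array([ 500.1, -335. ]), 'lenx 58.9 leny 23.8 ang -5.06'), array([ 0.49051291, -0.32877253,  0.0268575 ]))
(array([  43.9, -389.5,    3.1]), array([ 0.001, -0.002, -0.203]))
```

View pics/side6.png

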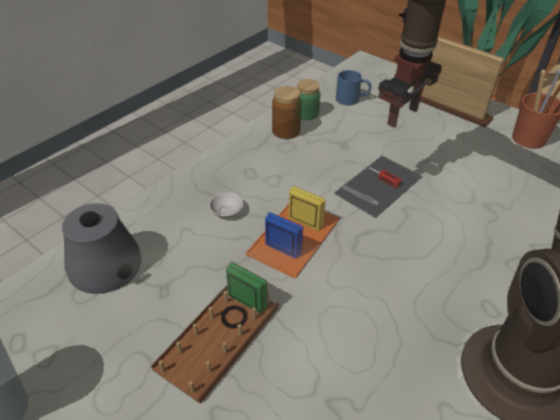

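The screwdriver lies on the mat (~(387,178)), clear of the tweezers, and all the lids are standing. Next I pick up blue from where it was released.

Request:
carry_out --deltas '[2,-16,0,0,0,0,3,-30,0,0,0,0,5,-43,0,0,0,0,5,-43,0,0,0,0,5,-43,0,0,0,0,5,-43,0,0,0,0,5,-43,0,0,0,0,5,-43,0,0,0,0,4,-42,0,0,0,0,3,-28,0,0,0,0,2,-14,0,0,0,-0.1,0,0,0,0,0,-0.103]'

```text
time: 38.55
position: [0.5666, 0.0533, 0.2162]
tool_rot: [-3.131, -0.245, 0.003]
contact_force: [-0.3, 0.1, 0.7]
opening: 0.0879
```

Request:
carry_out --deltas '[0,0,0,0,0,0,0,0,0,0,0,0,0,0,0,0,0,0]'

```text
time: 38.92
position: [0.5675, 0.05, 0.2172]
tool_rot: [3.133, 0.231, -0.001]
contact_force: [-0.2, 0.2, 0.5]
opening: 0.0877
```

Run:
```python
from h import *
s=status.state();print(s['time'],s['position'],s['contact_force'])
print(go(s,568,50.3,67,8.5))
```

```text
38.925 [0.56750678 0.04998007 0.2171565 ] [-0.15562276  0.23107259  0.48263417]
(array([  0.6,  -0.2, 150.2]), array([ 0.   ,  0.   , -0.001]))
```

Request:
carry_out --deltas '[0,0,30,0,0,0,0,0,40,0,0,0,0,0,35,0,0,0,0,0,25,0,0,0,0,0,13,0,0,0,0,0,6,0,0,0,0,0,0,0,0,0]'

```text
time: 39.8
position: [0.568, 0.0501, 0.0687]
tool_rot: [3.133, 0.233, 0.001]
contact_force: [0.4, 0.0, 0.4]
opening: 0.0882
```

Request:
carry_out --deltas '[0,0,0,0,0,0,0,0,0,0,0,0,0,0,0,0,0,0,0,0,0,0,0,0,0,0,0,0,0,0,0,0,0,0,0,0,0,0,0,0,0,0,0,0,0,0,0,0,0,0,0,0,0,0]' --grip 1

```text
time: 40.92
position: [0.5676, 0.05, 0.0683]
tool_rot: [3.133, 0.233, -0.0]
contact_force: [0.2, 0.8, -0.9]
opening: 0.0259
```

Request:
carry_out --deltas '[0,0,-8,0,0,0,0,0,-20,0,0,0,0,0,-35,0,0,0,0,0,-35,0,0,0,0,0,-30,0,0,0,0,0,-20,0,0,0,0,0,0,0,0,0]'

```text
time: 41.8
position: [0.5685, 0.0503, 0.2181]
tool_rot: [3.133, 0.234, 0.005]
contact_force: [0.1, -0.3, -2.1]
opening: 0.0257
```

Run:
```python
from h import *
s=status.state();print(s['time'],s['position'],s['contact_force'])
print(go(s,503.5,425,215,5.6))
```

```text
41.8 [0.5684747  0.0503016  0.21813768] [ 0.14420184 -0.34862081 -2.12064159]
(array([  -8.7, -380.2,    3. ]), array([ 0.   , -0.003,  0.051]))
```

Request:
carry_out --deltas '[0,-15,0,0,0,0,-1,-30,0,0,0,0,-1,-42,0,0,0,0,-1,-42,0,0,0,0,-1,-42,0,0,0,0,-1,-42,0,0,0,0,-1,-42,0,0,0,0,-1,-42,0,0,0,0,-1,-40,0,0,0,0,-1,-28,0,0,0,0,0,-15,0,0,0,0.02,0,0,0,0,0,0.028]'

```text
time: 43.3
position: [0.5002, 0.4264, 0.2147]
tool_rot: [3.137, 0.162, -0.004]
contact_force: [-0.4, -0.1, -1.4]
opening: 0.0255
```

Request:
carry_out --deltas '[0,0,0,0,0,0,0,0,0,0,0,0,0,0,0,0,0,0]'

```text
time: 43.68
position: [0.5028, 0.4238, 0.2164]
tool_rot: [3.137, 0.157, 0.0]
contact_force: [-0.8, -0.0, -1.4]
opening: 0.0256
```

Run:
```python
from h import *
s=status.state();print(s['time'],s['position'],s['contact_force'])
print(go(s,503.0,425,76.5,5.8))
```

```text
43.675 [0.50284327 0.42379304 0.21642333] [-0.80432862 -0.01031819 -1.42385189]
(array([  0.2,  -1.2, 139.9]), array([ 0.   , -0.   , -0.001]))
```

Request:
carry_out --deltas '[0,-1,30,0,0,0,0,0,35,0,0,0,0,0,30,0,0,0,0,0,20,0,0,0,0,0,12,0,0,0,0,0,8,0,0,0,0,0,4,0,0,0,0,0,0,0,0,0,0,0,0,0,0,0]'

```text
time: 44.8
position: [0.5026, 0.4258, 0.078]
tool_rot: [-3.137, -0.158, -0.001]
contact_force: [-0.0, 0.2, -2.1]
opening: 0.026
```

Request:
carry_out --deltas '[0,0,1,0,0,0,0,0,0.8,0,0,0,0,0,0,0,0,0,0,0,0,0,0,0]'

```text
time: 45.3
position: [0.5026, 0.4257, 0.0763]
tool_rot: [-3.137, -0.158, -0.001]
contact_force: [-0.7, -2.9, 5.6]
opening: 0.0263
```

Request:
carry_out --deltas '[0,0,0,0,0,0,0,0,0,0,0,0,0,0,0,0,0,0,0,0,0,0,0,0,0,0,0,0,0,0,0,0,0,0,0,0]' --grip 0

```text
time: 46.05
position: [0.5023, 0.4255, 0.0755]
tool_rot: [3.138, 0.158, -0.0]
contact_force: [0.8, -0.5, 0.5]
opening: 0.0822
```

Request:
carry_out --deltas '[0,0,-8,0,0,0,0,0,-20,0,0,0,0,0,-30,0,0,0,0,0,-35,0,0,0,0,0,-30,0,0,0,0,0,-16,0,0,0,0,0,0,0,0,0]'

```text
time: 46.92
position: [0.5027, 0.426, 0.2162]
tool_rot: [-3.136, -0.158, -0.003]
contact_force: [-0.0, 0.4, -0.0]
opening: 0.0882
```

Run:
```python
from h import *
s=status.state();print(s['time'],s['position'],s['contact_force'])
print(go(s,584.2,-59.1,215,8.5))
```

```text
46.925 [0.50273313 0.42599566 0.21619828] [-0.03793236  0.41585389 -0.01377259]
(array([ 32.3, 490.8,   0.6]), array([-0.001, -0.002, -0.048]))
```

Request:
carry_out --deltas '[1,15,0,0,0,0,2,36,0,0,0,0,3,48,0,0,0,0,3,48,0,0,0,0,4,48,0,0,0,0,4,48,0,0,0,0,3,48,0,0,0,0,3,48,0,0,0,0,3,48,0,0,0,0,3,48,0,0,0,0,2,36,0,0,0,0,1,20,0,0,0,-0.048]'

```text
time: 48.42
position: [0.5823, -0.0637, 0.2129]
tool_rot: [3.133, 0.229, -0.005]
contact_force: [0.9, -1.0, -0.3]
opening: 0.0879
```

Request:
carry_out --deltas '[0,0,0,0,0,0,0,0,0,0,0,0,0,0,0,0,0,0]'

```text
time: 48.8
position: [0.5833, -0.0584, 0.2144]
tool_rot: [-3.132, -0.236, 0.001]
contact_force: [0.8, 0.2, 0.3]
opening: 0.0875
```

Run:
```python
from h import *
s=status.state();print(s['time'],s['position'],s['contact_force'])
print(go(s,584.2,-59.1,67,8.5))
c=cam('side','s7');cv2.imwrite('pics/s7c.png',c['img'][150:420,130:430,::-1].repeat(2,0).repeat(2,1))
```

```text
48.8 [ 0.58329304 -0.05842278  0.21437385] [0.78262878 0.24245746 0.26574397]
(array([  0.8,   0.9, 147.4]), array([-0.   ,  0.   ,  0.002]))
```

View pics/s7c.png

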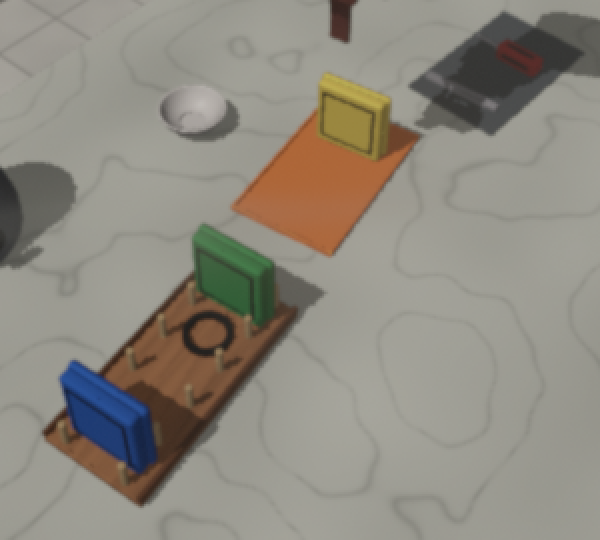

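Blue is upright in its end slot (~(110,415)). Yellow is still in the tray, with the gripper above it.

Request:
carry_out --deltas '[1,1,30,0,0,0,0,0,40,0,0,0,0,0,35,0,0,0,0,0,25,0,0,0,0,0,12,0,0,0,0,0,5,0,0,0,0,0,0,0,0,0]'

```text
time: 49.72
position: [0.5851, -0.0604, 0.0681]
tool_rot: [3.133, 0.234, 0.001]
contact_force: [-0.1, 0.5, -0.1]
opening: 0.0877
```

Request:
carry_out --deltas '[0,0,0,0,0,0,0,0,0,0,0,0,0,0,0,0,0,0,0,0,0,0,0,0,0,0,0,0,0,0,0,0,0,0,0,0,0,0,0,0,0,0,0,0,0,0,0,0,0,0,0,0,0,0]' --grip 1

```text
time: 50.85
position: [0.5847, -0.0606, 0.0675]
tool_rot: [-3.133, -0.234, 0.0]
contact_force: [0.5, -0.6, -0.3]
opening: 0.0257
```

Request:
carry_out --deltas '[0,0,-8,0,0,0,0,0,-20,0,0,0,0,0,-35,0,0,0,0,0,-35,0,0,0,0,0,-30,0,0,0,0,0,-20,0,0,0,0,0,0,0,0,0]'

```text
time: 51.72
position: [0.5856, -0.0605, 0.2174]
tool_rot: [3.132, 0.234, 0.005]
contact_force: [-0.1, -0.2, -1.2]
opening: 0.0255
```

Run:
```python
from h import *
s=status.state();print(s['time'],s['position'],s['contact_force'])
print(go(s,512.8,327,215,5.6))
```

```text
51.725 [ 0.58561658 -0.06054909  0.21744977] [-0.09714167 -0.24762973 -1.1703385 ]
(array([ -14.6, -394.1,    2. ]), array([ 0.001, -0.003,  0.051]))
```

Request:
carry_out --deltas '[0,-15,0,0,0,0,-1,-30,0,0,0,0,-2,-43,0,0,0,0,-2,-43,0,0,0,0,-2,-43,0,0,0,0,-2,-43,0,0,0,0,-2,-43,0,0,0,0,-1,-43,0,0,0,0,-1,-43,0,0,0,0,-1,-31,0,0,0,0,0,-17,0,0,0,0.02,0,0,0,0,0,0.031]'

```text
time: 53.22
position: [0.5104, 0.329, 0.2142]
tool_rot: [-3.138, -0.157, 0.004]
contact_force: [-0.4, -0.7, -1.7]
opening: 0.0259
```

Request:
carry_out --deltas '[0,0,0,0,0,0,0,0,0,0,0,0,0,0,0,0,0,0]'

```text
time: 53.6
position: [0.5128, 0.3261, 0.2156]
tool_rot: [3.138, 0.152, 0.0]
contact_force: [0.3, -0.6, -2.1]
opening: 0.0258
```

Run:
```python
from h import *
s=status.state();print(s['time'],s['position'],s['contact_force'])
print(go(s,513.2,327,77,5.6))
```

```text
53.6 [0.51280461 0.32614858 0.21555323] [ 0.2507779  -0.61734123 -2.06798149]
(array([  0.5,  -0.8, 138.6]), array([ 0.   , -0.   , -0.001]))
```

Request:
carry_out --deltas '[0,-1,30,0,0,0,0,0,35,0,0,0,0,0,30,0,0,0,0,0,20,0,0,0,0,0,12,0,0,0,0,0,8,0,0,0,0,0,4,0,0,0,0,0,1,0,0,0,0,0,0,0,0,0,0,0,0,0,0,0]'

```text
time: 54.85
position: [0.5126, 0.3281, 0.076]
tool_rot: [-3.138, -0.154, -0.001]
contact_force: [-0.9, -0.8, -2.2]
opening: 0.0259
```

Request:
carry_out --deltas '[0,0,0.8,0,0,0,0,0,0,0,0,0,0,0,0,0,0,0]'

```text
time: 55.22
position: [0.5126, 0.3281, 0.0754]
tool_rot: [-3.138, -0.154, -0.001]
contact_force: [-2.1, -0.9, 5.5]
opening: 0.0256
```

Request:
carry_out --deltas '[0,0,0,0,0,0,0,0,0,0,0,0,0,0,0,0,0,0,0,0,0,0,0,0,0,0,0,0,0,0,0,0,0,0,0,0]' --grip 0

```text
time: 55.98
position: [0.5124, 0.3279, 0.0747]
tool_rot: [3.138, 0.154, -0.0]
contact_force: [-0.2, 0.0, -0.2]
opening: 0.0823
```

Request:
carry_out --deltas '[0,0,-8,0,0,0,0,0,-20,0,0,0,0,0,-30,0,0,0,0,0,-35,0,0,0,0,0,-35,0,0,0,0,0,-35,0,0,0,0,0,-20,0,0,0,0,0,0,0,0,0]'

```text
time: 56.98
position: [0.513, 0.3288, 0.2608]
tool_rot: [-3.136, -0.154, -0.006]
contact_force: [1.0, -0.3, -0.4]
opening: 0.0879
```

Request:
carry_out --deltas '[0,20,0,0,0,0,0,40,0,0,0,0,0,45,0,0,0,0,0,45,0,0,0,0,0,45,0,0,0,0,0,45,0,0,0,0,0,40,0,0,0,0,0,20,0,0,0,0,0,0,0,0,0,0,0,0,0,0,0,0]'

```text
time: 58.22
position: [0.5411, 0.0299, 0.2573]
tool_rot: [-3.137, -0.154, 0.002]
contact_force: [0.1, 0.9, 0.6]
opening: 0.088
```

Run:
```python
from h import *
s=status.state();print(s['time'],s['position'],s['contact_force'])
for n in('side','top'):
    c=cam(n,n+'8');W=cloud(c)
    for t in('lid_yellow_mid','lid_blue_mid','lid_green_mid','seal_mid','driver_mid','tweezers_mid','dish'):
        try:
            p=pts(c,t,W);q=p[p[:,2]>.1] if 'lid' in t else p;print(n,t,len(q),rect(q),np.nanmax(q[:,2]).round(3))
        except Exception as e: print(n,t,'none',e)
```

```text
58.225 [0.5410594  0.02988491 0.25726983] [0.05440371 0.85014234 0.59861385]
side lid_yellow_mid 537 (array([512.2, 329.2]), 'lenx 93.3 leny 27.9 ang 5.64') 0.112
side lid_blue_mid 626 (array([502.3, 425.8]), 'lenx 91.7 leny 26.5 ang 6.00') 0.111
side lid_green_mid 461 (array([526.1, 225.5]), 'lenx 92.0 leny 28.6 ang 4.18') 0.111
side seal_mid none list index out of range
side driver_mid 289 (array([ 510.9, -346.2]), 'lenx 92.6 leny 57.9 ang -21.90') 0.032
side tweezers_mid 155 (array([ 528.7, -235.7]), 'lenx 109.7 leny 22.3 ang -2.32') 0.016
side dish 727 (array([781.4,  28.8]), 'lenx 130.0 leny 93.6 ang -37.32') 0.034
top lid_yellow_mid none list index out of range
top lid_blue_mid 484 (array([504.4, 425. ]), 'lenx 93.5 leny 27.1 ang 5.26') 0.112
top lid_green_mid 465 (array([525.7, 224.7]), 'lenx 94.0 leny 26.7 ang 6.07') 0.113
top seal_mid 112 (array([517.1, 281. ]), 'lenx 51.9 leny 41.1 ang 8.32') 0.024
top driver_mid 316 (array([ 518.7, -339.4]), 'lenx 100.1 leny 33.5 ang -2.50') 0.032
top tweezers_mid 47 (array([ 526. , -231.7]), 'lenx 105.2 leny 10.3 ang 3.43') 0.015
top dish 958 (array([587.7, -86. ]), 'lenx 141.8 leny 72.3 ang 3.22') 0.38
```

View pics/side8.png

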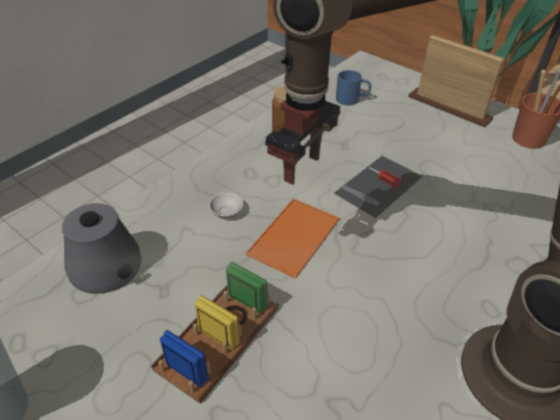

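View pics/top8.png

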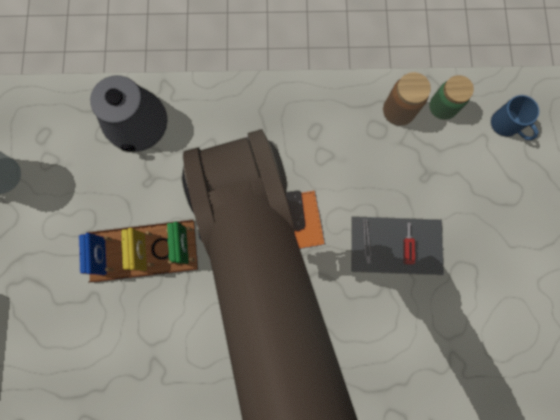

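All three lids stand in their original slots (side view: (185,360), (217,322), (247,287)). The screwdriver lies on the mat (~(410,250) in the top view), and the tray is empty. The ring, tweezers and dish are where they started.

```bash
python3 -c "
from workcell import order;print(order.finish_job())"
```

```text
the job is handed in; nothing more can be done
None
```

The job is done and handed in, with about 58 s of the 136 s used. I stood the yellow and blue lids in the orange tray, laid the screwdriver on the grey mat, then put blue and yellow back in their own slots.

**Last checks (before handing in):**
- **Lids:** blue, yellow and green stand upright, within about 2 mm of where they started.
- **Screwdriver:** it lies flat on the mat, roughly 100 mm from the tweezers.
- **Ring, tweezers and dish:** all look undisturbed in the pictures.
- **Gripper:** empty, and clear of everything. The highest contact force in the readings was about 6 N.

**Checks that failed or disagreed:**
- **Missed detections:** the finder did not report the ring in the side view or the yellow lid in the top view. Both are plainly visible in those pictures.
- **False match:** the finder's top-view "dish" was part of the arm, which hid the dish. I judged the dish from the side picture.

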